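# Slide a chuck onto its base and index it home

## Task

Seat the round work holder on its base plate: push it along the plate into the U-shaped fence until its boss drops into the bore, then push its lever round until the three pegs underneath find their sockets and the disc sits fully home, flat on the plate. The angle of the sockets is not known, so feel for it; work with light pushes, never lift the holder or force it when it stops, and leave the other things on the table alone.

Things in the scene. Friction and masses are not known exactly. Their poses are not given: they have to be found in the camera images.
- base: Fixed flat aluminium plate, 255 x 150 mm, 18 mm thick, lying on the table. Origin on the table under the nest centre; +x points along the plate from its open end, where the holder starts, to the fence; the plate spans x -185 to +70 mm, y +-75 mm.
- nest (a point): Centre of the nest, on the plate's top face; axes as the base. A fixed steel ring, radius 48 mm, lies here flush with the plate: central bore 50.4 mm diameter, three sockets 11 mm wide 120 degrees apart on a 36 mm radius. It cannot turn; its angle differs each time and is not reported: find it by touch.
- mouth (a point): Middle of the fence's flared mouth, on the plate's top face, 58 mm before the nest, 135 mm wide there. The dark U-shaped fence is 8 mm thick and stands 15 mm over the plate: a half circle of inner radius 49 mm round the nest on its +x side, straight sides back to 20 mm before the nest, then the flare. Rubbing along the flare, the holder can need up to 15 N of push.
- holder: Loose round work holder, about 0.6 kg. Origin at the centre of the underside of its boss, z up. Boss 48 mm diameter, 10 mm long, foot bevelled 2 mm: it slides on this (1 to 5 N). Disc 96 mm diameter from z = 10 to 22 mm. Origin relative to the plate top: 0 sliding; -5 mm boss in the bore, pegs riding on the ring; -10 mm pegs in their sockets, disc flat on the plate (fully home).
- holder_top (a point): Centre of the holder's top, 62 mm over its origin: the dark, flat, slotted face of the 68 mm chuck block fixed on the disc; can be pressed. Three pegs, 8 mm diameter, under the disc reach down to 5 mm over the origin's level, 120 degrees apart on a 36 mm radius, one of them under the lever.
- lever (a point): Place to push the holder's lever: round bar 10 mm thick, this point on its axis, 64 mm from the holder's axis, 34 mm over its origin. The lever stands out along the holder's -y from 40 mm to a 15 mm ball at 84 mm. Turning takes 1 to 3 N here. Either direction will do; the pegs drop in after 0.2 to 1.9 rad of turn, and then the lever is blocked.
- hex_key: Bystander to leave alone: hex key, 78 x 30 x 8 mm, beside the plate; origin at the centre of its underside.
- tweezers_1: Bystander to leave alone: tweezers, 129 mm long, 8 mm high, beside the plate; origin at the centre of its underside.
- weight_1: Bystander to leave alone: weight, brass weight, 22 mm wide, 32 mm high; origin at the centre of its underside.
- flux_syringe: Bystander to leave alone: flux syringe, 117 mm long, lying; origin at the centre of its underside.
- dust_cap_1: Bystander to leave alone: dust cap, black cap, 36 mm wide, 12 mm high; origin at the centre of its underside.
- tip_tube: Bystander to leave alone: tip tube, 62 mm long, lying; origin at the centre of its underside.
Mind the look-alikes: they are no part of the job. Leave any green look-alike of the holder alone.

How it is judged:
On the way, in this order (a step that is already met when the one before it is completed fails the run):
1. the holder's boss is in the bore, its pegs riding on the ring (horizontal distance between holder and nest below 0.003 m and z of holder in the frame of nest below -0.0035 m), for 0.2 s.
2. the pegs are in their sockets, the disc flat on the plate (horizontal distance between holder and nest below 0.003 m and z of holder in the frame of nest below -0.0085 m), for 0.2 s.
At the end, for the whole second after the job is handed in: The holder is at rest, upright (within 0.03 rad), centred on the nest within 3 mm, its origin at least 8.5 mm below the plate's top face (10 mm is fully home) (all of step 2 and angle between holder's own z axis and vertical below 0.03 rad and linear speed of holder below 0.01 m/s); the robot touches nothing.
It fails at once if the holder is lifted more than 12 mm off the plate (z of holder in the frame of nest above 0.012 m).
It fails at once if the fingers push or squeeze the holder with more than 60 N (contact force between the fingers and holder above 60 N).
It fails at once if another thing on the table is moved more than 30 mm (distance of any of hex_key, tweezers_1, weight_1, flux_syringe, dust_cap_1, tip_tube from where it was at the start of the episode above 0.03 m).
It also fails if it takes over 58 s, if anything falls off the work surface, if the arm or the gripper's body presses on something with over 40 N, if the wrist force passes 120 N, or if a joint passes its speed limit or range.

## Robot

A 6-joint arm with a two-finger parallel gripper is mounted at the origin on a cart in front of the work surface, level with it; the furniture and walls round the work are solid. World frame = base frame: x ahead of the robot, y to its left, z up, the work surface at z = 0. Lengths are in m, angles in rad, forces in N, time in s.
With the tool pointing down it reaches from about 0.325 to 0.775 m from the base axis. Payload 5.5 kg.
Tool frame: the origin (TCP) lies between the finger pads; the fingertips stand 8 mm ahead of it and the grasp point (between the pads) lies 11 mm behind it (tcp_to_tips is the distance from the TCP to the fingertips, in m); z points along the fingers, y is the line along which they close (so a half turn about z gives the same grasp; the last joint's range is limited). The gripper opens to 88 mm and grips with 3 to 60 N. Pads are 20 mm wide; open, the fingers measure 115 mm over their backs; the gripper's body (75 mm by 178 mm) begins 61 mm behind the grasp point.
Start: joints at [-1.335, 0.091, 1.231, -0, 1.82, -0.057], TCP at [0.173, -0.574, 0.231] pointing down, gripper open.
Joint ranges: [-2.87, 2.87], [-0.86, 2.18], [0.17, 2.46], [-1.51, 4.65], [0.06, 2.69], [-2.65, 2.65]. Speed limits (rad/s): [2.57, 2.57, 3.01, 3.14, 3.14, 3.14].

## Interface

Orientations are given as a unit quaternion [w, x, y, z].
In Python, from bench import * gives the robot as it stands. Calls block until the motion is done:
- move_to(position, orientation): joint-space move of the TCP to a pose.
- move_l(position, speed=0.15, orientation=None): straight line of the TCP; orientation=None keeps the orientation; speed is the mean speed in m/s.
- movej(angles): joint-space move.
- gripper_open() and close(): open the fingers fully, or close them until they stop; the grip force is fixed at half the most.
- hold(seconds).
- inverse_kinematics(position, orientation): joint angles nearest the present ones, or None.
- state(): the state.
- get_image(name): name is "scene" or "top"; returns a dict with "frame" (420x560x3 uint8, blue, green, red), "depth" (420x560 float32, m along the optical axis (not along the pixel's ray), 0 where there is no reading), "camera_matrix" (3x3 intrinsics, pixels), "view" (4x4, takes a point from world to camera coordinates). Camera axes: x right, y up, looking along -z (the intrinsics and any distortion apply to the point x, -y, -z); pixel columns grow to the right and rows downward; lengths in m; the calibration is good to about 2 mm. A picture is of the moment at which its call begins.
A pose or a line that the arm cannot do raises IKError and nothing moves.
- job_done(): hands the job in; it is judged then, once.
The state is a dict: "time": time; "joint_pos": joint angles; "dq": joint speeds; "joint_torque": joint torques, N m; "ee_pos": TCP position; "ee_rot": TCP orientation; "ft_force": force on the tool from outside, world axes, zero at the start; "moment": the same for the moment, N m; "finger_gap": finger opening in m; "finger_force": force on a finger pad.
Only numpy, scipy, OpenCV 4.12 (cv2) and the standard library are available. Lean on these libraries where they do the work, as an engineer would, in place of code of your own. Each camera call takes 0.05 s, during which the arm holds its last target. There are 200 camera calls.

## Working session

There is one attempt and no reset: what is moved stays moved. The work goes in short steps, each a Python script; the robot and the scene stay as the last script left them, time stands still between calls to the robot, and variables do not carry over. Pictures are saved under pics/ and viewed, at most 10 in all, crops included, and the job is handed in when it is done.

```bash
mkdir -p pics; ls; python3 - <<'E'
from bench import *
import cv2,numpy as np
for n in("scene","top"):
    r=get_image(n); cv2.imwrite(f"pics/{n}0.png",r["frame"]); np.savez(f"{n}0.npz",**r)
    print(n,r["camera_matrix"].tolist(),r["view"].round(4).tolist(),(r["depth"]>0).mean())
s=state();print(s)
E
```

```text
pics
scene [[446.88471735878085, 0.0, 275.98281820537494], [0.0, 446.88471735878085, 215.62284484296603], [0.0, 0.0, 1.0]] [[-0.8974, -0.4412, -0.0094, 0.4575], [0.2404, -0.5066, 0.828, -0.1997], [-0.37, 0.7408, 0.5607, -0.7975], [0.0, 0.0, 0.0, 1.0]] 0.9959183673469387
top [[531.8932119641983, 0.0, 268.3600850210259], [0.0, 531.8932119641983, 204.11213096335115], [0.0, 0.0, 1.0]] [[0.0244, -0.9997, 0.002, -0.0409], [0.9986, 0.0244, 0.0468, -0.5099], [-0.0468, 0.0009, 0.9989, -1.2101], [0.0, 0.0, 0.0, 1.0]] 0.9957015306122449
{'time': 0.1, 'joint_pos': array([-1.33467066e+00,  9.17611007e-02,  1.23177008e+00,  2.31682023e-05,
        1.81981044e+00, -5.66830453e-02]), 'dq': array([-0.00013554, -0.0004185 , -0.00305271,  0.00069759,  0.0006131 ,
        0.00043901]), 'joint_torque': array([ 2.74401747e-03, -4.47856450e+01, -4.07571530e+01,  7.00352644e-02,
        2.84174213e-02, -1.14454738e-04]), 'ee_pos': array([ 0.17314003, -0.57420455,  0.22963079]), 'ee_rot': array([-8.71974128e-04,  9.89301218e-01,  1.45884664e-01, -6.71706261e-05]), 'ft_force': array([-0.27383352, -0.46981819,  0.89801866]), 'moment': array([ 0.02444422, -0.01444875, -0.04774067]), 'finger_force': 0.0, 'finger_gap': 0.08817846545971596}
```

View pics/top0.png

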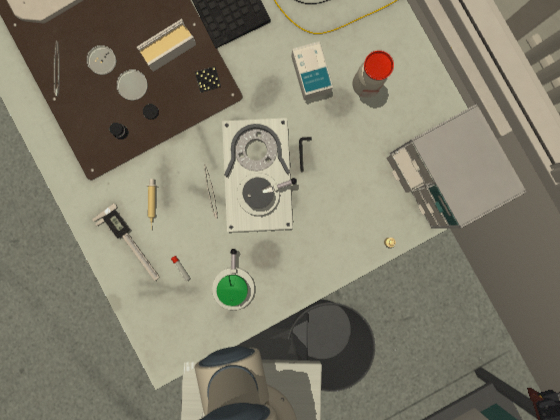

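View pics/scene0.png

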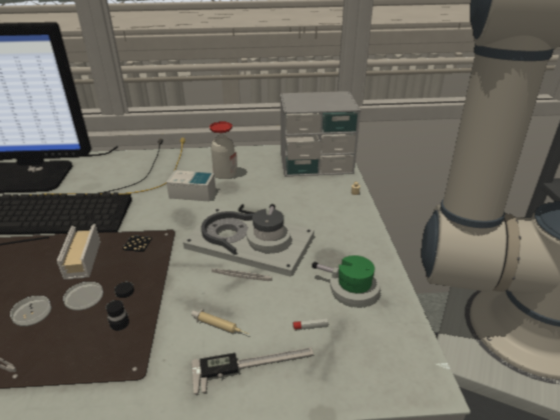

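The top view shows the plate at (257,175) with the fence at its upper end (255,150) and the dark holder top at (260,193). The lever points right to (293,182), and the green decoy is at (233,290). Next I'll measure on an enlarged crop.

```bash
cat > h.py <<'E'
import numpy as np,cv2
def ray(r,u,v,z):
    K=r["camera_matrix"];V=r["view"];R=V[:3,:3];c=-R.T@V[:3,3]
    d=R.T@np.array([(u-K[0,2])/K[0,0],-(v-K[1,2])/K[1,1],-1.])
    return c+d*(z-c[2])/d[2]
def proj(r,p):
    V=r["view"];K=r["camera_matrix"];q=V[:3,:3]@p+V[:3,3]
    return np.array([K[0,2]-K[0,0]*q[0]/q[2],K[1,2]+K[1,1]*q[1]/q[2]])
E
python3 - <<'E'
from h import *
r=np.load("top0.npz");f=r["frame"];u0,v0,w,h=205,110,110,130
c=cv2.resize(f[v0:v0+h,u0:u0+w],None,fx=4.6,fy=4.6,interpolation=cv2.INTER_CUBIC);cv2.imwrite("pics/crop.png",c)
# height map by depth
K=r["camera_matrix"];V=r["view"];R=V[:3,:3];t=V[:3,3]
vv,uu=np.mgrid[:420,:560];d=r["depth"]
P=np.stack([(uu-K[0,2])/K[0,0]*d,-(vv-K[1,2])/K[1,1]*d,-d],-1);W=(P-t)@R
np.save("W.npy",W)
roi=np.zeros((420,560),bool);roi[v0:v0+h,u0:u0+w]=1
for n,lo,hi in(("plate",.01,.025),("fence",.028,.037),("disc",.037,.045),("lever",.045,.065),("top",.07,.09)):
    m=roi&(W[...,2]>lo)&(W[...,2]<hi);p=W[m]
    print(n,m.sum(),p.mean(0).round(4),np.median(p[:,2]).round(4),(cv2.minEnclosingCircle(p[:,:2].astype(np.float32)) if n=="top" else ""))
    if n=="plate": print(cv2.minAreaRect((p[:,:2]*1000).astype(np.float32)))
    if n=="fence":
        print(p[:,:2].min(0),p[:,:2].max(0))
# plate by bright mask
g=cv2.cvtColor(f,cv2.COLOR_BGR2GRAY)
print(W[193,257],W[150,257],W[184,288])
E
```

```text
plate 4840 [5.783e-01 4.000e-04 1.750e-02] 0.0175 
((579.5143432617188, 8.182876586914062), (218.50482177734375, 278.3192443847656), 82.15138244628906)
fence 546 [0.6217 0.0031 0.033 ] 0.0329 
[ 0.48447233 -0.07357799] [0.69196602 0.07152225]
disc 534 [ 0.5311 -0.0011  0.04  ] 0.04 
lever 171 [ 0.5497 -0.053   0.0571] 0.0567 
top 705 [ 0.5309 -0.0031  0.0796] 0.0797 ((0.5319371819496155, -0.004857135005295277), 0.034073907881975174)
[ 0.53110569 -0.00317305  0.07989512] [ 0.63721573  0.00110625 -0.00215511] [ 0.55460566 -0.07101052  0.0536366 ]
```

View pics/crop.png

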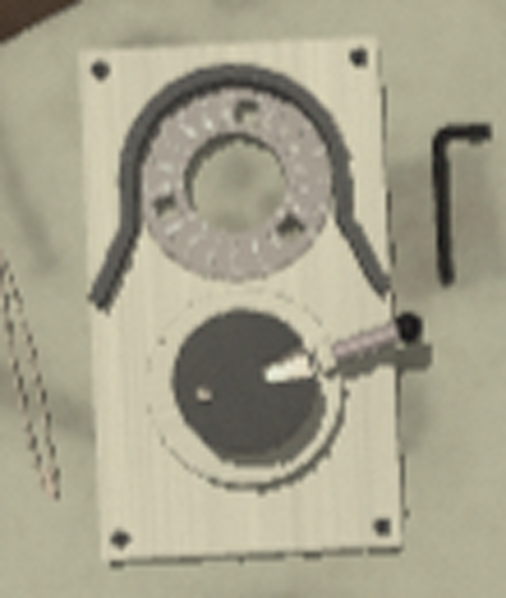

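The crop shows the ring, the sockets at crop (247,110), (165,203) and (290,225), the holder at (245,388) and the lever tip at (408,327). I'll fit the nest centre and check the heights before moving.

```bash
python3 - <<'E'
from h import *
from scipy.optimize import least_squares
r=dict(np.load("top0.npz"));W=np.load("W.npy");f=r["frame"]
px=lambda x,y:(205+(x+.5)/4.6-.5,110+(y+.5)/4.6-.5)
sc=np.array([ray(r,*px(*p),.018)[:2] for p in((100,70),(358,57),(382,526),(120,538))])
print("screws",sc.round(4).tolist()); 
ax=(sc[0]+sc[1]-sc[2]-sc[3]);yaw=np.arctan2(ax[1],ax[0]);print("yaw",yaw,"centre",sc.mean(0))
c=sc.mean(0);print("nest from plate",c+.0575*np.array([np.cos(yaw),np.sin(yaw)]))
ring=ray(r,*px(236,183),.018)[:2];print("ring",ring)
# dark fence pixels -> z=.033, arc beyond the nest
g=f.max(2);roi=np.zeros(g.shape,bool);roi[122:152,228:285]=1
v,u=np.where(roi&(g<95));p=np.array([ray(r,a,b,.033)[:2] for a,b in zip(u,v)])
d=np.hypot(*(p-ring).T);k=(d>.046)&(d<.060)&(p[:,0]>ring[0]);p=p[k]
s=least_squares(lambda q:np.hypot(p[:,0]-q[0],p[:,1]-q[1])-.053,ring,loss='soft_l1',f_scale=.002);print("arc fit",s.x,len(p),np.abs(s.fun).mean())
for n,q in(("s1",(247,110)),("s2",(165,203)),("s3",(290,225))):
    a=ray(r,*px(*q),.016)[:2]-s.x;print(n,np.hypot(*a).round(4),np.arctan2(a[1],a[0]).round(3))
roi=np.zeros(g.shape,bool);roi[165:235,225:305]=1
z=W[...,2];print("max z",z[roi].max())
m=roi&(z>.072)&(z<.086);q=W[m][:,:2].astype(np.float32);H=np.array(cv2.minEnclosingCircle(q)[0]);H2=(np.percentile(q,1,0)+np.percentile(q,99,0))/2;print("top",H,H2)
m=roi&(z>.084);print("knob",W[m].round(3)[:8].tolist())
for h in(H2,):
  # disc rim centre
  m=roi&(z>.037)&(z<.044);q=W[m][:,:2];q=q[np.hypot(*(q-h).T)<.052];print("disc",cv2.minEnclosingCircle(q.astype(np.float32)))
  m=roi&(z>.047)&(z<.062);q=W[m][:,:2]-h;q=q[(np.hypot(*q.T)>.045)];a=np.arctan2(q[:,1],q[:,0]);print("lever",np.median(a),a.std(),np.hypot(*q.T).max())
  t=ray(r,*px(408,327),.052)[:2]-h;print("ball",np.hypot(*t),np.arctan2(t[1],t[0]))
E
```

```text
screws [[0.6907, 0.0727], [0.7005, -0.0563], [0.4662, -0.0736], [0.4571, 0.0562]]
yaw 0.07213333181010939 centre [ 5.78636639e-01 -2.61652438e-04]
nest from plate [0.63598711 0.00388242]
ring [0.63556263 0.00317222]
arc fit [0.63261289 0.00342597] 238 0.0022801154345287464
s1 0.0404 -0.118
s2 0.0359 1.787
s3 0.0326 -2.126
max z 1.232719951841431
top [ 0.53193718 -0.00485714] [ 0.5320405  -0.00442609]
knob [[0.454, -0.027, 1.233], [0.454, -0.027, 1.233], [0.454, -0.027, 1.233], [0.454, -0.027, 1.233], [0.454, -0.027, 1.233], [0.454, -0.027, 1.233], [0.561, -0.015, 0.085], [0.559, 0.002, 0.085]]
disc ((0.5317989587783813, -0.004068795591592789), 0.04784509167075157)
lever -1.2151981823206626 0.050706021127523246 0.08986436845690943
ball 0.08397392506446319 -1.2007023078722014
```

```bash
cat >> h.py <<'E'
from bench import *
N=np.array([.6357,.0035]);YAW=.072
def pl(s,l,z): # plate frame -> world
    c,k=np.cos(YAW),np.sin(YAW);return [N[0]+c*s-k*l,N[1]+k*s+c*l,z]
def down(a): return [0,np.cos(a/2),np.sin(a/2),0]
def F(): return np.array(state()["ft_force"])
def push(s0,s1,z,lim,l=0,step=.003,speed=.04):
    f0=F();mx=0
    for s in np.arange(s0,s1+1e-6,step):
        move_l(pl(s,l,z),speed);d=F()-f0;mx=max(mx,np.hypot(*d[:2]))
        if np.hypot(*d[:2])>lim or abs(d[2])>lim: print("STOP",s,d.round(1));return s
    print("end",s,"max",mx.round(1),"last",d.round(1));return s
def look(name):
    r=get_image("top")
    K=r["camera_matrix"];V=r["view"];vv,uu=np.mgrid[:420,:560];d=r["depth"]
    P=np.stack([(uu-K[0,2])/K[0,0]*d,-(vv-K[1,2])/K[1,1]*d,-d],-1);W=(P-V[:3,3])@V[:3,:3]
    c=cv2.resize(r["frame"][110:240,205:315],None,fx=4.6,fy=4.6,interpolation=cv2.INTER_CUBIC);cv2.imwrite(f"pics/{name}.png",c)
    return r,W
E
python3 - <<'E'
from h import *
move_to(pl(-.150,0,.16),down(YAW));move_l(pl(-.150,0,.034),.12)
print(state()["ee_pos"],state()["time"],F())
push(-.147,-.059,.034,14)
print(state()["ee_pos"],state()["time"]);look("p1")
E
```

```text
[ 0.48671429 -0.00737295  0.03499175] 3.625 [-0.89752332  0.02517881 -0.4845486 ]
end -0.059999999999999915 max 1.8 last [-0.6 -0.1 -0.1]
[ 0.57612657 -0.00080397  0.034103  ] 11.125
```

View pics/p1.png

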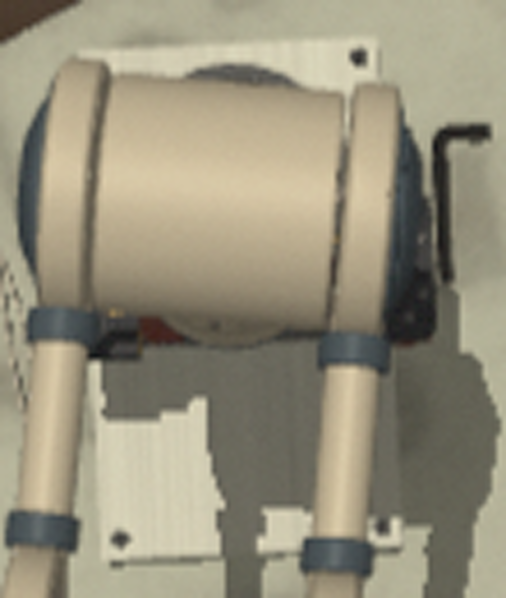

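The arm hides the holder in this view, so I'll back off, close the fingers and look from a clear position.

```bash
cat >> h.py <<'E'
def find(W,reg=np.s_[115:235,215:315]):
    w=W[reg].reshape(-1,3)
    for nm,lo,hi in(("top",.066,.086),):
        q=w[(w[:,2]>lo)&(w[:,2]<hi)];z=np.median(q[:,2]);c=(np.percentile(q[:,:2],1,0)+np.percentile(q[:,:2],99,0))/2
    q=w[(w[:,2]>.041)&(w[:,2]<.062)];d=q[:,:2]-c;rr=np.hypot(*d.T);k=(rr>.06)&(rr<.09);a=np.arctan2(d[k,1],d[k,0])
    e=c-N;print("holder world",c.round(4),"s,l",(e@[np.cos(YAW),np.sin(YAW)]).round(4),(e@[-np.sin(YAW),np.cos(YAW)]).round(4),"topz",z.round(4),"lever",np.median(a).round(3),k.sum())
E
python3 - <<'E'
from h import *
move_l(pl(-.10,0,.034),.15);move_l(pl(-.14,0,.12),.25);close()
move_to([.42,-.2,.2],down(YAW))
r,W=look("p2");find(W);print(state()["time"],state()["finger_gap"])
E
```

```text
holder world [0.6022 0.0016] s,l -0.0335 0.0005 topz 0.0796 lever -1.179 68
14.4083 0.00037461283012148725
```

View pics/p2.png

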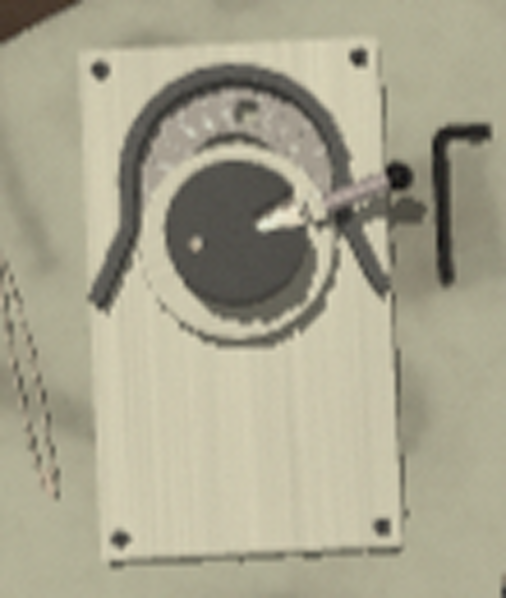

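The holder is at the channel entrance, crop (237,235), and centred. Next I push it the rest of the way with the fingers closed.

```bash
python3 - <<'E'
from h import *
move_to(pl(-.115,0,.08),down(YAW));move_l(pl(-.108,0,.034),.12)
push(-.099,-.054,.034,12,step=.0025)
move_l(pl(-.10,0,.034),.15);move_l(pl(-.14,0,.12),.25)
move_to([.42,-.2,.2],down(YAW))
r,W=look("p3");find(W);print(state()["time"])
E
```

```text
STOP -0.053999999999999965 [-13.9   0.4   1.7]
holder world [0.6335 0.0039] s,l -0.0022 0.0005 topz 0.0747 lever -1.186 69
22.7417
```

The boss has dropped: the top is now at z 0.0747, 5 mm lower. Next I push the lever clockwise in small steps with force checks.

```bash
cat > turn.py <<'E'
from h import *
C=np.array([.634,.004]);R=.064;OFF=.0185;Z=.045
def pose(th,off=OFF,z=Z):
    u=np.array([np.cos(th),np.sin(th)]);t=np.array([-u[1],u[0]])
    return list(C+R*u+off*t)+[z],down(th+np.pi)
def turn(th,end,lim=6,step=.035):
    f0=F();log=[]
    while th>end:
        th-=step;p,q=pose(th);move_l(p,.06,q);d=F()-f0
        ft=d[:2]@[-np.sin(th),np.cos(th)];log.append((round(th,2),round(ft,1),round(d[2],1)))
        if abs(ft)>lim or abs(d[2])>lim: print("STOP");break
    print(log);return th
E
python3 - <<'E'
from turn import *
p,q=pose(-1.0,z=.12);move_to(p,q);p,q=pose(-1.0);move_l(p,.12)
th=turn(-1.08,-2.35)
p,q=pose(th,OFF+.012);move_l(p,.1);p[2]=.13;move_l(p,.25)
move_to([.42,-.2,.2],down(YAW))
r,W=look("p4");find(W);print(state()["time"])
E
```

```text
STOP
[(-1.11, np.float64(-0.1), np.float64(-0.7)), (-1.15, np.float64(-0.6), np.float64(0.0)), (-1.18, np.float64(-1.0), np.float64(0.4)), (-1.22, np.float64(-0.4), np.float64(0.3)), (-1.25, np.float64(-0.4), np.float64(0.5)), (-1.29, np.float64(0.5), np.float64(0.7)), (-1.32, np.float64(1.4), np.float64(-0.4)), (-1.36, np.float64(0.2), np.float64(0.9)), (-1.39, np.float64(0.9), np.float64(1.4)), (-1.43, np.float64(0.9), np.float64(0.5)), (-1.46, np.float64(1.3), np.float64(-0.4)), (-1.5, np.float64(0.5), np.float64(0.6)), (-1.53, np.float64(0.6), np.float64(-0.3)), (-1.57, np.float64(-0.5), np.float64(1.3)), (-1.6, np.float64(1.2), np.float64(0.0)), (-1.64, np.float64(-0.5), np.float64(-0.1)), (-1.67, np.float64(1.3), np.float64(0.8)), (-1.71, np.float64(0.6), np.float64(0.9)), (-1.74, np.float64(0.4), np.float64(0.3)), (-1.78, np.float64(-0.0), np.float64(0.5)), (-1.81, np.float64(1.0), np.float64(0.4)), (-1.85, np.float64(0.4), np.float64(0.4)), (-1.88, np.float64(0.5), np.float64(0.4)), (-1.92, np.float64(0.4), np.float64(0.1)), (-1.95, np.float64(1.4), np.float64(-0.4)), (-1.99, np.float64(0.8), np.float64(-0.2)), (-2.02, np.float64(0.5), np.float64(0.4)), (-2.06, np.float64(0.7), np.float64(-0.6)), (-2.09, np.float64(0.5), np.float64(1.3)), (-2.13, np.float64(1.1), np.float64(0.5)), (-2.16, np.float64(-0.4), np.float64(-0.0)), (-2.2, np.float64(-0.3), np.float64(-0.2)), (-2.23, np.float64(-0.2), np.float64(0.1)), (-2.27, np.float64(1.0), np.float64(-0.1)), (-2.3, np.float64(1.3), np.float64(-0.2)), (-2.34, np.float64(4.8), np.float64(-1.6)), (-2.37, np.float64(10.2), np.float64(-3.1))]
holder world [0.6344 0.0032] s,l -0.0013 -0.0003 topz 0.0698 lever -2.289 64
36.0417
```

View pics/p4.png

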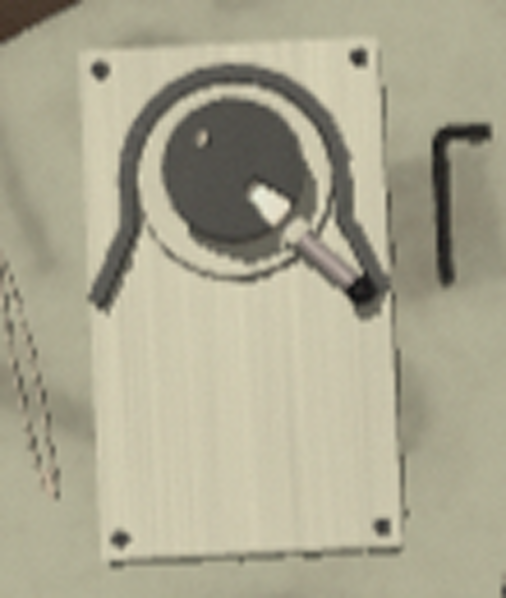

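The picture shows the disc seated inside the fence at crop (237,178), with the lever at (330,260). The top is at z 0.0698, 9.8 mm below the sliding height, the lever is blocked and the arm is clear, so I'm handing the job in.

```bash
python3 -c "
from bench import *
print(job_done())"
```

```text
the job is handed in; nothing more can be done
None
```

I handed the job in with the holder seated: its top measured 9.8 mm below the sliding height (10 mm is fully home), the lever was blocked and the arm was clear; no verdict came back.

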